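# Find the spacer that fits the loose wardrobe ledge

## Task

The end of the narrow wardrobe ledge is loose and needs a spacer. First swing the aluminium stay arm that lies across the gap up and over until it stays back on its own. Then find, by the resistance you feel, which of the three spacer blades in the tray fits the gap - it must drag as it goes in, not drop in loose and not need forcing - and leave it there pushed fully home and gripped, with the other two standing in tray wells and nothing else disturbed.

Things in the scene. Friction and masses are not known exactly. Their poses are not given: they have to be found in the camera images.
- gap (a point): Gap to fit, between the fixed wooden cleat and the sprung end block of the ledge. Point on the cleat's face, mid-way along the gap, level with the block tops (45 mm above the table). x along the gap (blocks reach 22 mm either side), y straight across it from cleat (y < 0) to sprung block, z up. Spacer fully home: collar on the block tops, its grip centre 26 mm above this point.
- cheek (a joint): Slide (m) of the wooden sprung end block. At 0 its face is the gap's width at +y of gap: 2.9 to 8.3 mm, new each time. It gives 3 mm to +y against a spring (3 N, 6 N at the stop). Thinner blade: loose. 0 to 3 mm thicker: drags with 3 to 14 N and is gripped; any such fit will do. Thicker still: blocked in the mouth.
- cleat: Fixed block of the gap, 45 mm high, axes as gap, origin 45 mm below it. A blade goes straight down, thickness along y, one face along the cleat: its centre plane half its thickness (to 0.5 mm more) at +y of gap. Both blocks have lead-ins at the top of their faces, 4 mm wide, 10 mm deep. The gap is open below: only the collar stops a spacer.
- stay_bar (a point): Centre of the round cross-bar at the free end of the aluminium stay arm (bar 15 in diameter, 26 long along y; can be pinched by its two ends, across y, and turns between the pads). 112 mm from the hinge; the arm itself is 12 wide (y) and 7 thick. Closed, it lies level across the top of the gap, 55 above the table.
- stay_hinge (a point): Hinge axis of the stay arm, 55 mm above the table, 60 at +x of the gap point; the axis runs along this frame's y, which is also the y of gap.
- stay (a joint): Angle of the stay arm in rad: 0 lying over the gap (arm towards -x of gap), 1.57 straight up, 2.2 resting on its stop leaning back to +x. Below 1.57 it falls shut, beyond it falls open by its weight.
- thin_grip (a point): Centre of the thin spacer's grip. Upright aluminium piece, 40 g, z up: grip 16 (x) x 14 (y) x 44 mm high, collar below it 36 x 30 x 4, below that the blade 26 wide (x) x 5 thick (y) x 34 long. Collar underside 26, blade tip 60 mm below this point. Starts in any of the three tray wells; wider grip = thicker blade.
- mid_grip (a point): Centre of the middle spacer's grip. Upright aluminium piece, 40 g, z up: grip 25 (x) x 14 (y) x 44 mm high, collar below it 36 x 30 x 4, below that the blade 26 wide (x) x 7 thick (y) x 34 long. Collar underside 26, blade tip 60 mm below this point. Starts in any of the three tray wells; wider grip = thicker blade.
- thick_grip (a point): Centre of the thick spacer's grip. Upright aluminium piece, 40 g, z up: grip 34 (x) x 14 (y) x 44 mm high, collar below it 36 x 30 x 4, below that the blade 26 wide (x) x 9 thick (y) x 34 long. Collar underside 26, blade tip 60 mm below this point. Starts in any of the three tray wells; wider grip = thicker blade.
- tray: Dark silicone tray, fixed, 200 (x) x 56 (y) x 40 mm high, origin at the centre of its underside. Three wells along its x at -60, 0, +60, each 32 (x) x 15 (y), open to the bottom. Spacers stand blades in wells, collars on the tray's top (grip centre 66 mm above the table), x and y within 0.1 rad of the tray's. The ledge between tray and gap bears a low tin, top 70 mm above the table.
Mind the look-alikes: they are no part of the job. Leave any turquoise look-alike of the part that bears thick_grip alone. What is shaped like the cleat but pink is not meant.

How it is judged:
By the outcome, as a careful person would: the job done as asked, in the order asked, and still so for the second after the job is handed in, with the robot touching nothing.
It also fails if it takes over 72 s, if anything falls off the work surface, if the arm or the gripper's body presses on something with over 40 N, if the wrist force passes 120 N, or if a joint passes its speed limit or range.

## Robot

A 6-joint arm with a two-finger parallel gripper is mounted at the origin on the work surface. World frame = base frame: x ahead of the robot, y to its left, z up, the work surface at z = 0. Lengths are in m, angles in degrees, forces in N, time in s.
With the tool pointing down it reaches from about 0.425 to 0.95 m from the base axis. Payload 3.5 kg.
Tool frame: the origin (TCP) lies midway between the tips of the shut fingers; the grasp point (between the pads) lies 19 mm behind it; y points along the fingers, z is the direction in which the jaws open and shut, and the axes are right-handed (so a half turn about y gives the same grasp; the last joint's range is limited). The gripper opens to 85 mm and grips with 20 to 120 N. Pads are 22 mm wide; open, the fingers measure 114 mm over their backs; the gripper's body (76 mm by 85 mm) begins 54 mm behind the grasp point. The pads swing forward as they close: fully open they stand 13 mm farther back than shut.
Start: joints at [57.64, 16.404, 90.338, -0, 73.258, -8.594], TCP at [0.272, 0.618, 0.231] pointing down, gripper open.
Joint ranges: [-158.93, 158.93], [-51.34, 127.21], [12.03, 142.37], [-87.48, 267.48], [13.55, 161.25], [-162.69, 162.69]. Speed limits (degrees/s): [159.86, 159.86, 180, 180, 180, 180].

## Interface

Orientations are given as [roll, pitch, yaw] about the fixed x, y, z axes, in that order (R = Rz(yaw) Ry(pitch) Rx(roll)).
In Python, from bench import sensors, imaging, workorder gives the robot as it stands.
- The arm moves only by the tool drive_tool, never from a script. Its argument "motion" is a list of rows, each an object with "xyz": the shift along the tool's x, y, z in mm, a list of three; "turn": the turn about the tool's y in degrees. In form: [{"xyz": [tx, ty, tz], "turn": turn}, ...]. A call has 1 to 10 rows; each row is the pose to reach, as a shift and turn from the pose commanded when the call began, along the tool's axes at that moment; what a row does not reach only later rows make up. A row lasts 1/8 s, in which the tool goes at most 62.5 mm and 10.7 degrees, less where a joint would pass 70% of its speed; a pose out of reach is approached as far as the arm can. A call with a gripper value outside its range is refused whole. "gripper" is the finger opening in mm, from 0 to 85.4, set as the call begins (left out, the last holds). The fingers move at their own pace and stop on an object; "force" is the grip in N (left out, the last holds). Time passes only in rows, so rows that repeat a pose let the fingers close. It gives the time, the measured TCP pose, the force and the opening at its end, in the units of the state.
- sensors.read_state(): the state, without advancing time (a new reading comes with each control period).
- imaging.capture(name): name is "scene" or "top" or "wrist"; returns a dict with "frame" (400x640x3 uint8, blue, green, red), "depth" (400x640 float32, m along the optical axis (not along the pixel's ray), 0 where there is no reading), "camera_matrix" (3x3 intrinsics, pixels), "D" ([k1, k2, p1, p2, k3] as OpenCV has them; the pictures are not rectified), "T" (4x4, takes a point from camera to world coordinates). Camera axes: x right, y up, looking along -z (the intrinsics and any distortion apply to the point x, -y, -z); pixel columns grow to the right and rows downward; lengths in m; the calibration is good to about 2 mm. A picture is of the moment at which its call begins.
- workorder.sign_off(): hands the job in, once; it reports no verdict.
Trained networks look in a picture, given as the dict that the camera call returned (one of the last four; its "shot" number tells which), for a name from the list of things; names that differ only in an ending like _2 or _b are one class to them, and where a whole thing is asked for, a point or a joint stands for the part that bears it (a point fixed in the world has none). Each returns a list of dicts, best first, with "confidence" (0 to 1); they miss things now and then, are a little off and sometimes report something else, mostly with a low value. They report only what shows in the picture. A call takes as long as a camera call. They do not tell look-alikes from the thing itself.
- imaging.recognise(picture, query): "bbox" ([left, top, width, height] in pixels, round what is visible of it).
The state is a dict: "time_s": time; "joint_positions": joint angles; "joint_vel": joint speeds; "effort": joint torques, N m; "tool_pos": TCP position; "eef_rot": TCP orientation; "contact_force": force on the tool from outside, world axes, zero at the start; "wrist_torque": the same for the moment, N m; "grip_width": finger opening in m.
Only numpy, scipy, OpenCV 4.12 (cv2) and the standard library are available. Lean on these libraries where they do the work, as an engineer would, in place of code of your own. Each camera call takes 0.05 s, during which the arm holds its last target. There are 200 camera calls.

## Working session

There is one attempt and no reset: what is moved stays moved. The work goes in short steps, Python scripts to look and compute and a tool call to move; the robot and the scene stay as the last step left them, time stands still between calls to the robot, and variables do not carry over. Pictures are saved under pics/ and viewed, about 8 in all and at most 12, crops included, and the job is handed in when it is done.

Besides the shell and the picture viewer there is one more tool, called after "Call:" as name(argument=value, ...), one argument or row to a line, values as JSON. drive_tool: Moves the arm, as the interface text tells. Its arguments: {"type":"object","properties":{"motion":{"type":"array"},"gripper":{"type":"number"},"force":{"type":"number"}},"required":["motion"]}

```bash
mkdir -p pics; ls; cat > h.py <<'E'
import numpy as np, cv2
from scipy.spatial.transform import Rotation as Ro
from bench import sensors, imaging
def world(c):
    h,w=c["depth"].shape
    u,v=np.meshgrid(np.arange(w),np.arange(h))
    p=cv2.undistortPoints(np.stack([u,v],-1).reshape(-1,1,2).astype(np.float64),np.array(c["camera_matrix"]),np.array(c["D"])).reshape(h,w,2)
    d=c["depth"]
    P=np.stack([p[...,0]*d,-p[...,1]*d,-d],-1)
    T=np.array(c["T"]); W=P@T[:3,:3].T+T[:3,3]
    W[d<=0]=np.nan
    return W
def toolR():
    s=sensors.read_state(); return np.array(s["tool_pos"]),Ro.from_euler('xyz',s["eef_rot"],degrees=True).as_matrix(),s
E
cat > a.py <<'E'
from h import *
p,R,s=toolR(); print(s); print(R.round(3))
for n in("top","scene"):
    c=imaging.capture(n); W=world(c); np.savez(f"{n}.npz",W=W,f=c["frame"])
    im=c["frame"].copy()
    for q in["cleat","cheek","stay_bar","stay","thin_grip","mid_grip","thick_grip","tray"]:
        for r in imaging.recognise(c,q)[:4]:
            x,y,w,h=map(int,r["bbox"]); 
            b=W[max(y,0):y+h,max(x,0):x+w].reshape(-1,3)
            print(n,q,r["confidence"],(x,y,w,h),np.nanmedian(W[y+h//2-2:y+h//2+3,x+w//2-2:x+w//2+3].reshape(-1,3),0).round(3))
            if r["confidence"]>.3: cv2.rectangle(im,(x,y),(x+w,y+h),(0,0,255),1);cv2.putText(im,q,(x,y-2),0,.35,(0,0,255))
    cv2.imwrite(f"pics/{n}.png",im)
    print(n,c["T"])
E
python3 a.py
```

```text
pics
{'time_s': 0.0, 'joint_positions': array([ 5.76387544e+01,  1.64541156e+01,  9.04235705e+01,  1.58658062e-03,
        7.32597497e+01, -8.59523223e+00]), 'joint_vel': array([ 0.13482873,  0.04058238, -0.0203187 ,  0.04736713, -0.00635477,
        0.0176356 ]), 'effort': array([-1.13840673e-03, -4.05950654e+01, -2.92640555e+01, -1.71813504e-04,
        5.63426118e-03, -9.94158228e-06]), 'tool_pos': array([0.27164168, 0.61719985, 0.22993213]), 'eef_rot': array([-9.01356654e+01,  2.20413789e-02, -2.37664983e+01]), 'contact_force': array([-0.27288526,  0.57806695, -0.43158189]), 'wrist_torque': array([-0.00792991, -0.00399671,  0.07932233]), 'grip_width': 0.08571341804703272}
[[ 0.915 -0.001  0.403]
 [-0.403 -0.002  0.915]
 [-0.    -1.    -0.002]]
top cleat 0.98 (438, 142, 34, 53) [ 0.592 -0.361  0.057]
top cleat 0.86 (369, 164, 31, 53) [ 0.531 -0.173  0.046]
top cheek 0.77 (364, 185, 15, 18) [ 0.521 -0.139  0.045]
top stay_bar 0.66 (375, 167, 9, 48) [ 0.528 -0.158  0.057]
top stay_bar 0.6 (454, 147, 9, 45) [ 0.587 -0.364  0.058]
top stay 0.87 (452, 147, 12, 50) [ 0.58  -0.364  0.059
[... 833 characters left out ...]
 -0.358  0.057]
scene stay_bar 0.58 (247, 183, 17, 52) [ 0.526 -0.164  0.058]
scene stay 0.66 (248, 186, 17, 47) [ 0.525 -0.162  0.058]
scene stay 0.64 (142, 200, 26, 52) [ 0.588 -0.363  0.057]
scene thin_grip 0.72 (440, 226, 11, 24) [0.563 0.224 0.066]
scene mid_grip 0.57 (434, 252, 17, 20) [0.624 0.214 0.073]
scene thick_grip 0.76 (439, 198, 15, 27) [0.503 0.229 0.074]
scene thick_grip 0.71 (441, 167, 22, 27) [0.402 0.25  0.055]
scene tray 0.89 (422, 202, 38, 96) [0.575 0.22  0.04 ]
scene [[-0.10820121 -0.80036851  0.58966325  1.05780547]
 [ 0.99407406 -0.08087058  0.07264104  0.04414018]
 [-0.01045319  0.59402879  0.80437586  0.8230497 ]
 [ 0.          0.          0.          1.        ]]
```

```bash
python3 - <<'E'
import cv2,numpy as np
f=np.load("top.npz")["f"]
a=cv2.resize(f[125:265,190:270],None,fx=4,fy=4,interpolation=cv2.INTER_CUBIC)
b=cv2.resize(f[125:265,350:480],None,fx=4,fy=4-0,interpolation=cv2.INTER_CUBIC)
im=np.hstack([a,b])
cv2.imwrite("pics/c.png",im[:560,:800]);print(im.shape)
E
```

```text
(560, 840, 3)
```

View pics/c.png

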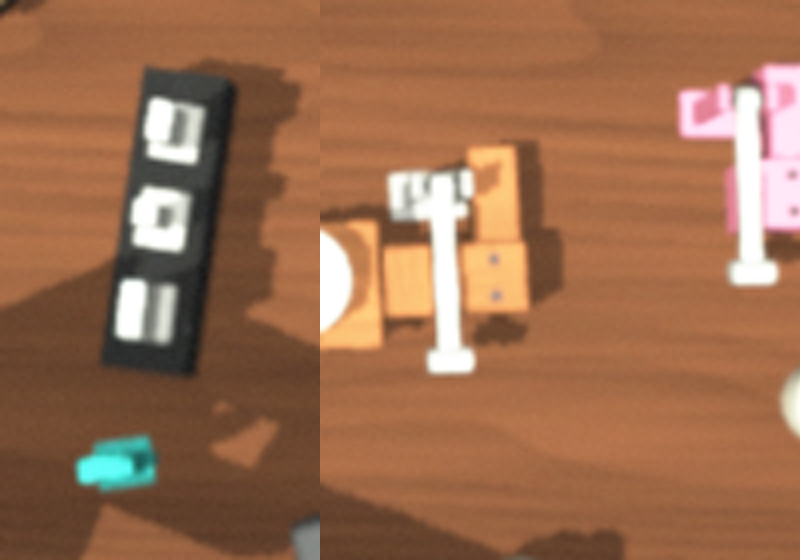

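View pics/scene.png

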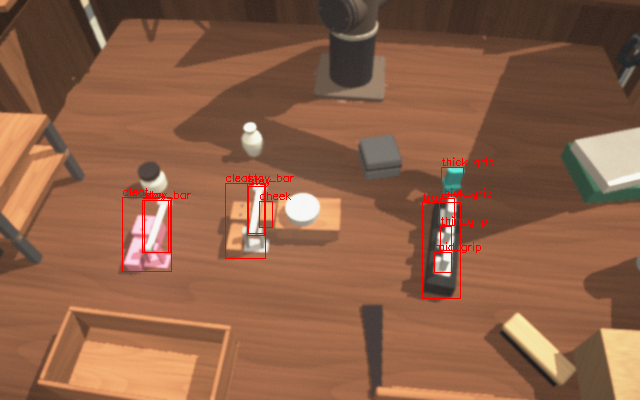

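The tray is at left, with wells from the far end (top) holding mid, thin and thick. The turquoise thing near it is a look-alike. The wooden gap has its stay bar at about px (382,215) and its hinge at about (380,171). The pink copy is further right. Next I'll measure with depth.

```bash
python3 - <<'E'
import numpy as np,cv2
d=np.load("top.npz");W=d["W"]
def blob(x0,x1,y0,y1,z0,z1):
    b=W[y0:y1,x0:x1].reshape(-1,3); return b[(b[:,2]>z0)&(b[:,2]<z1)]
b=blob(374,390,165,220,.053,.070); print(len(b))
bar=b[b[:,0]<b[:,0].min()+.016]; print("bar",bar.mean(0),bar.min(0),bar.max(0))
arm=b[(b[:,0]>b[:,0].min()+.025)&(b[:,0]<b[:,0].min()+.09)]
k=np.polyfit(arm[:,0],arm[:,1],1); print("yaw arm",np.degrees(np.arctan(k[0])),arm.mean(0),k)
for r in range(165,222,4): print(r,[f"{1000*z:.0f}" for z in W[r,362:404:2,2]])
print([ (1000*W[188,c,:2]).round() for c in(366,372,386,392,400)])
t=blob(205,255,135,225,.035,.043); 
r=cv2.minAreaRect((t[:,:2]*1000).astype(np.float32)); print("tray",r)
g=blob(205,255,135,225,.075,.095)
for lo,hi in((.46,.52),(.53,.58),(.585,.65)):
    q=g[(g[:,0]>lo)&(g[:,0]<hi)]; print(len(q),q.mean(0),cv2.minAreaRect((q[:,:2]*1000).astype(np.float32)))
E
```

```text
312
bar [ 0.46817275 -0.1654278   0.06051626] [ 0.46113652 -0.17861795  0.05428987] [ 0.47666918 -0.15232605  0.06489821]
yaw arm 2.4567440092591077 [ 0.51830584 -0.16221835  0.05838318] [ 0.04290457 -0.18445604]
165 ['2', '-1', '1', '-2', '2', '1', '-5', '0', '2', '1', '0', '-1', '15', '30', '27', '30', '30', '31', '28', '-0', '3']
169 ['4', '-2', '-1', '4', '4', '54', '62', '2', '60', '60', '62', '47', '63', '31', '29', '28', '32', '29', '30', '1', '1']
173 ['4', '0', '-0', '3', '10', '47', '64', '4', '60', '62', '60', '46', '62', '28', '30', '30', '30', '28', '28', '0', '3']
177 ['1', '2', '2', '3', '-0', '4', '6', '4', '58', '57', '59', '2', '7', '28', '30', '30', '29', '31', '27', '-3', '2']
181 ['47', '3', '0', '2', '-0', '1', '0', '5', '57', '59', '63', '1', '-1', '30', '29', '31', '33', '27', '31', '1', '2']
185 ['42', '-0', '-0', '-0', '0', '-1', '0', '1', '57', '58', '59', '0', '2', '31', '31', '29', '28', '28', '32', '2', '-4']
189 ['46', '9', '45', '45', '43', '44', '43', '45', '35', '61', '58', '45', '46', '42', '48', '46', '45', '45', '46', '45', '-2']
193 ['44', '47', 
[... 922 characters left out ...]
1', '2', '-2', '-0', '0', '0', '1', '1', '2', '-2', '-1', '-1']
[array([ 536., -126.]), array([ 536., -141.]), array([ 537., -178.]), array([ 537., -193.]), array([ 537., -214.])]
tray ((554.353271484375, 229.02188110351562), (58.1616325378418, 200.8282928466797), 82.92727661132812)
90 [0.49328335 0.23468786 0.08705913] ((493.5192565917969, 235.4105224609375), (14.246295928955078, 33.10115051269531), 82.47796630859375)
45 [0.55446925 0.22755169 0.08666695] ((555.0302124023438, 228.60018920898438), (14.578165054321289, 16.239595413208008), 83.59841918945312)
73 [0.61284237 0.21956306 0.08614132] ((613.263671875, 220.53131103515625), (14.332239151000977, 25.526174545288086), 80.25614166259766)
```

```bash
cat > go.py <<'E'
# python3 go.py x y z jawangle [more targets]: shift from the present pose (mm, deg), grasp coordinates = TCP
import sys; from h import *
p,R,s=toolR(); a=list(map(float,sys.argv[1:]))
cur=np.degrees(np.arctan2(R[1,2],R[0,2]))
print("t",round(s["time_s"],2),"tcp",p.round(4),"jaw",cur.round(2),"F",s["contact_force"].round(1),"w",round(s["grip_width"]*1000,1))
for i in range(0,len(a),4):
    d=(np.array(a[i:i+3])-p)*1000
    print("xyz",(R.T@d).round(1),"turn",round(-((a[i+3]-cur+90)%180-90),1))
E
python3 go.py .50 .25 .25 92.5  .47 -.165 .25 92.5
```

```text
t 0.9 tcp [0.272  0.6178 0.2314] jaw 66.23 F [-0.4  0.5 -0.5] w 85.7
xyz [ 356.9  -18.6 -244.7] turn -26.3
xyz [ 496.7  -18.7 -636.6] turn -26.3
```

Call:
drive_tool(
  motion=[
    {"xyz": [50, -3, -35], "turn": -4},
    {"xyz": [100, -6, -70], "turn": -8},
    {"xyz": [150, -9, -105], "turn": -12},
    {"xyz": [200, -12, -140], "turn": -16},
    {"xyz": [250, -15, -175], "turn": -20},
    {"xyz": [300, -19, -210], "turn": -24},
    {"xyz": [350, -19, -245], "turn": -26},
    {"xyz": [371, -19, -303], "turn": -26},
    {"xyz": [392, -19, -361], "turn": -26},
    {"xyz": [413, -19, -419], "turn": -26},
  ],
  gripper=40,
)

```text
time_s: 2.15
tool_pos: [0.4808, 0.066, 0.2506]
eef_rot: [-90.0, -0.1, 2.3]
contact_force: [1.4, -0.1, 0.2]
grip_width: 0.0398
```

```bash
python3 go.py .47 -.165 .25 92.5
```

```text
t 2.15 tcp [0.4808 0.066  0.2506] jaw 92.25 F [ 1.4 -0.1  0.2] w 39.8
xyz [ -19.9    0.6 -230.4] turn -0.2
```

Call:
drive_tool(
  motion=[
    {"xyz": [-5, 0, -58], "turn": 0},
    {"xyz": [-10, 0, -115], "turn": 0},
    {"xyz": [-15, 0, -172], "turn": 0},
    {"xyz": [-20, 0, -229], "turn": 0},
    {"xyz": [-20, 0, -229], "turn": 0},
  ],
)

```text
time_s: 2.78
tool_pos: [0.4696, -0.1651, 0.2505]
eef_rot: [-90.0, -0.0, 1.9]
contact_force: [-0.8, 0.4, -0.4]
grip_width: 0.04
```

```bash
cat > w.py <<'E'
import sys; from h import *
c=imaging.capture("wrist"); W=world(c); np.savez("wrist.npz",W=W,f=c["frame"])
cv2.imwrite(f"pics/{sys.argv[1]}.png",c["frame"])
for q in sys.argv[2:]:
    for r in imaging.recognise(c,q)[:2]:
        x,y,w,h=map(int,r["bbox"]); print(q,r["confidence"],(x,y,w,h),np.nanmedian(W[y+h//2-2:y+h//2+3,x+w//2-2:x+w//2+3].reshape(-1,3),0).round(4))
E
python3 go.py .468 -.165 .25 92.5;python3 w.py w1 stay_bar stay cleat cheek
```

```text
t 2.77 tcp [ 0.4696 -0.1651  0.2505] jaw 91.9 F [-0.8  0.4 -0.4] w 40.0
xyz [-1.6  0.5  0.1] turn -0.6
stay_bar 0.87 (304, 166, 23, 98) [ 0.5172 -0.1637  0.0579]
stay 0.61 (145, 205, 28, 80) [ 0.5648 -0.3626  0.0577]
stay 0.59 (304, 164, 19, 100) [ 0.5172 -0.1662  0.0575]
cleat 0.89 (125, 205, 77, 89) [ 0.5702 -0.3575  0.0574]
cleat 0.88 (273, 169, 60, 101) [ 0.5277 -0.1787  0.0444]
cheek 0.56 (320, 184, 25, 42) [ 0.5079 -0.1426  0.0442]
```

View pics/w1.png

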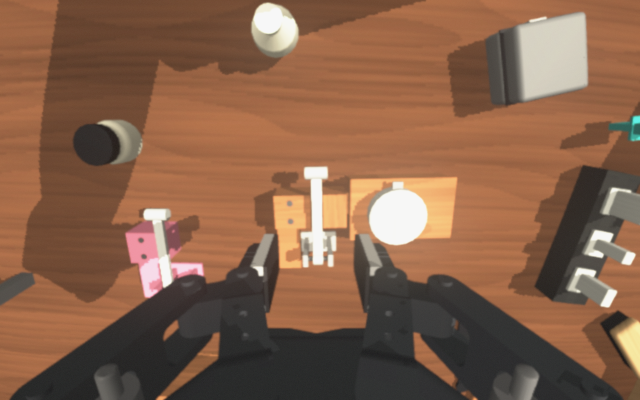

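The wrist view shows the bar at (316,172), the hinge at (318,245), the cleat at left and the sprung block at right of the arm.

```bash
python3 - <<'E'
import numpy as np,cv2
W=np.load("wrist.npz")["W"]
B=W[160:270,270:350].reshape(-1,3)
t=B[(B[:,2]>.05)&(B[:,2]<.07)]
bar=t[t[:,0]<t[:,0].min()+.014]; print("bar",len(bar),bar.mean(0),bar.min(0),bar.max(0))
m=t[:,0].min()
arm=t[(t[:,0]>m+.025)&(t[:,0]<m+.085)];k=np.polyfit(arm[:,0],arm[:,1],1);print("arm",np.degrees(np.arctan(k[0])),arm.mean(0),arm[:,1].min(),arm[:,1].max())
b=B[(B[:,2]>.04)&(B[:,2]<.05)]
for lo,hi in((-.23,-.172),(-.157,-.128)):
    q=b[(b[:,1]>lo)&(b[:,1]<hi)&(b[:,0]<.545)]; print(cv2.minAreaRect((q[:,:2]*1000).astype(np.float32)))
E
```

```text
bar 274 [ 0.46353697 -0.16400447  0.06036907] [ 0.45677288 -0.1772622   0.05275294] [ 0.47074753 -0.15111068  0.06355274]
arm 3.295968466575846 [ 0.51079392 -0.16170855  0.05781669] -0.16840273125609603 -0.15422747974519813
((518.9371337890625, -193.72109985351562), (45.28093719482422, 43.16887664794922), 2.449619770050049)
((515.5104370117188, -141.00765991210938), (44.61579895019531, 27.781604766845703), 2.26263427734375)
```

```bash
python3 go.py .466 -.1643 .036 92.6
```

```text
t 3.02 tcp [ 0.4702 -0.1604  0.2503] jaw 92.35 F [ 0.6 -0.1  0.3] w 39.9
xyz [ -4.3 214.3  -3.8] turn -0.3
```

Call:
drive_tool(
  motion=[
    {"xyz": [-4, 50, -4], "turn": 0},
    {"xyz": [-4, 100, -4], "turn": 0},
    {"xyz": [-4, 150, -4], "turn": 0},
    {"xyz": [-4, 160, -4], "turn": 0},
    {"xyz": [-4, 160, -4], "turn": 0},
  ],
)

```text
time_s: 3.65
tool_pos: [0.4667, -0.1653, 0.0909]
eef_rot: [-90.0, -0.0, 2.3]
contact_force: [-0.7, 0.9, -0.1]
grip_width: 0.0398
```

```bash
python3 go.py .466 -.1643 .036 92.6
```

```text
t 3.65 tcp [ 0.4667 -0.1653  0.0909] jaw 92.32 F [-0.7  0.9 -0.1] w 39.8
xyz [-0.7 54.9  1. ] turn -0.3
```

Call:
drive_tool(
  motion=[
    {"xyz": [0, 30, 1], "turn": 0},
    {"xyz": [0, 55, 1], "turn": 0},
    {"xyz": [0, 55, 1], "turn": 0},
  ],
)

```text
time_s: 4.03
tool_pos: [0.4667, -0.1649, 0.0362]
eef_rot: [-90.0, -0.0, 2.3]
contact_force: [0.3, -0.3, -0.5]
grip_width: 0.04
```

Call:
drive_tool(
  motion=[
    {"xyz": [0, 0, 0], "turn": 0},
    {"xyz": [0, 0, 0], "turn": 0},
    {"xyz": [0, 0, 0], "turn": 0},
    {"xyz": [0, 0, 0], "turn": 0},
  ],
  gripper=15,
  force=25,
)

```text
time_s: 4.53
tool_pos: [0.4679, -0.1659, 0.0376]
eef_rot: [-90.1, -0.2, 2.2]
contact_force: [-0.2, 0.3, 6.5]
grip_width: 0.0254
```

Call:
drive_tool(
  motion=[
    {"xyz": [2, -22, 0], "turn": 0},
    {"xyz": [9, -44, 0], "turn": 0},
    {"xyz": [20, -63, 0], "turn": 0},
    {"xyz": [34, -80, 0], "turn": 0},
    {"xyz": [51.5, -94, 0], "turn": 0},
    {"xyz": [71.5, -104.5, 0], "turn": 0},
    {"xyz": [93, -110.5, 0], "turn": 0},
    {"xyz": [115, -112, 0], "turn": 0},
    {"xyz": [137, -109, 0], "turn": 0},
    {"xyz": [158.5, -102, 0], "turn": 0},
  ],
)

```text
time_s: 5.78
tool_pos: [0.6261, -0.1572, 0.1395]
eef_rot: [-89.9, -0.1, 2.2]
contact_force: [-0.4, 4.4, 3.7]
grip_width: 0.0255
```

Call:
drive_tool(
  motion=[
    {"xyz": [7, 4, 0], "turn": 0},
    {"xyz": [13, 8, 0], "turn": 0},
    {"xyz": [13, 8, 0], "turn": 0},
  ],
)

```text
time_s: 6.15
tool_pos: [0.6399, -0.1565, 0.132]
eef_rot: [-89.9, -0.3, 2.2]
contact_force: [2.3, 5.8, 6.4]
grip_width: 0.0255
```

```bash
python3 go.py .6 -.163 .25 92.5; 
```

```text
t 6.15 tcp [ 0.6399 -0.1565  0.132 ] jaw 92.23 F [2.3 5.8 6.4] w 25.5
xyz [ -39.5 -118.2   -4.7] turn -0.3
```

Call:
drive_tool(
  motion=[
    {"xyz": [0, 0, 0], "turn": 0},
    {"xyz": [0, 0, 0], "turn": 0},
    {"xyz": [0, 0, 0], "turn": 0},
  ],
  gripper=45,
)

```text
time_s: 6.52
tool_pos: [0.637, -0.1585, 0.1288]
eef_rot: [-90.0, 0.1, 2.2]
contact_force: [-0.3, 0.7, -0.2]
grip_width: 0.0451
```

Call:
drive_tool(
  motion=[
    {"xyz": [0, -50, 0], "turn": 0},
    {"xyz": [-20, -90, 0], "turn": 0},
    {"xyz": [-70, -100, 0], "turn": 0},
    {"xyz": [-120, -100, 0], "turn": 0},
    {"xyz": [-160, -100, 0], "turn": 0},
    {"xyz": [-160, -100, 0], "turn": 0},
    {"xyz": [-160, -100, 0], "turn": 0},
  ],
)

```text
time_s: 7.4
tool_pos: [0.478, -0.1648, 0.2296]
eef_rot: [-90.0, -0.1, 2.2]
contact_force: [0.1, -0.2, 0.1]
grip_width: 0.0447
```

```bash
python3 go.py .6 -.163 .25 92.5;python3 w.py w2 stay_bar cleat cheek; python3 - <<'E'
import numpy as np,cv2
d=np.load("wrist.npz");W=d["W"];f=d["f"]
m=(W[...,0]>.48)&(W[...,0]<.56)&(W[...,1]>-.23)&(W[...,1]<-.11)
v,u=np.nonzero(m);print(u.min(),u.max(),v.min(),v.max())
c=f[v.min():v.max(),u.min():u.max()];cv2.imwrite("pics/w2c.png",np.vstack([cv2.resize(c,(600,int(600*c.shape[0]/c.shape[1])))]))
E
```

```text
t 7.4 tcp [ 0.478  -0.1648  0.2296] jaw 92.2 F [ 0.1 -0.2  0.1] w 44.7
xyz [122.  -20.2  -2.9] turn -0.3
stay_bar 0.65 (314, 253, 6, 80) [ 0.5994 -0.158   0.09  ]
cleat 0.8 (112, 206, 84, 93) [ 0.5735 -0.3566  0.0575]
cleat 0.69 (269, 186, 67, 148) [ 0.5763 -0.1767  0.0605]
cheek 0.62 (317, 181, 31, 46) [ 0.5085 -0.1436  0.0442]
135 494 171 399
```

```bash
python3 - <<'E'
import numpy as np,cv2
d=np.load("wrist.npz");W=d["W"];f=d["f"]
cv2.imwrite("pics/w2c.png",cv2.resize(f[170:340,255:365],None,fx=5,fy=3.5,interpolation=cv2.INTER_CUBIC))
for r in range(186,234,6):
    print(r,(W[r,300:330:1,2]*1000).round().astype(int).tolist())
    print((W[r,300:330:4,:2]*1000).round().astype(int).tolist())
E
```

```text
186 [12, 10, 12, 12, 13, 12, 13, 13, 13, 12, 12, 14, 13, 13, 0, -2, 0, 0, -1, 1, 14, 14, 14, 14, 15, 14, 15, 14, 15, 15]
[[496, -183], [496, -178], [495, -173], [495, -168], [498, -163], [495, -158], [494, -153], [494, -148]]
192 [41, 41, 42, 40, 41, 42, 41, 41, 44, 43, 43, 41, 38, 36, -1, 0, -1, 0, 0, -2, 36, 39, 42, 42, 42, 44, 44, 43, 42, 44]
[[496, -182], [496, -177], [495, -172], [496, -168], [507, -163], [497, -158], [495, -154], [494, -149]]
198 [46, 45, 45, 45, 44, 44, 46, 44, 44, 43, 44, 40, 38, 37, -2, -1, 0, -1, 1, -1, 36, 40, 42, 44, 44, 44, 45, 45, 46, 45]
[[502, -182], [502, -177], [502, -172], [504, -168], [515, -162], [504, -158], [501, -153], [501, -149]]
204 [45, -9223372036854775808, 45, 45, 44, 45, 45, 44, 46, 44, 45, 42, 38, 36, 0, -1, -2, 0, 0, 0, 36, 39, 41, 45, 46, 44, 44, 44, 45, 45]
[[510, -181], [510, -177], [509, -172], [511, -167], [524, -162], [511, -158], [508, -153], [508, -148]]
210 [44, 44, 45, 44, 45, 45, 45, 44, 44, 44, 44, 41, 39, 37, -1, 0, -1, 0, 0, -1, 36, 39, 42, 45, 44, 43, 45, 45, 44, 44]
[[517, -181], [517, -177], [517, -172], [519, -167], [532, -162], [519, -157], [516, -153], [516, -148]]
216 [44, 44, 46, 43, 45, 45, 45, 44, 44, 44, 43, 41, 39, 38, 8, 0, -1, -1, -2, -1, 35, 37, 41, 44, 44, 44, 44, 44, 44, 45]
[[525, -181], [524, -176], [525, -172], [526, -167], [540, -161], [527, -157], [524, -152], [524, -148]]
222 [44, 43, 45, 45, 42, 45, 44, 45, 43, 44, 44, 41, 40, 36, -1, 0, -2, -1, 0, 0, 34, 38, 41, 44, 44, 45, 45, 46, 44, 43]
[[533, -181], [533, -176], [533, -171], [534, -166], [550, -161], [535, -157], [531, -152], [532, -147]]
228 [-1, -1, 0, 0, -1, 1, 0, -1, 0, 0, 0, 0, 0, -2, -1, 0, -1, 0, -1, -1, -1, -1, 1, 1, -1, -1, 0, -1, -1, 0]
[[559, -183], [559, -177], [558, -172], [558, -166], [558, -161], [558, -155], [557, -150], [557, -144]]<stdin>:5: RuntimeWarning: invalid value encountered in cast
```

View pics/w2c.png

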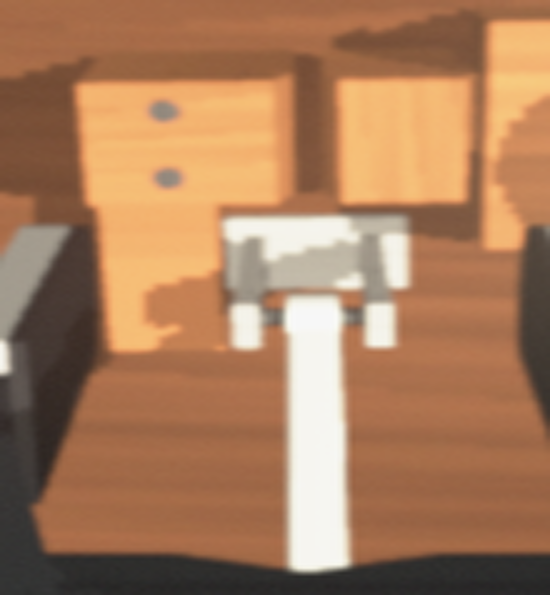

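The stay rests open at the back. The gap shows as about 6 px, roughly 7 mm, with the cleat face near y=-0.1655 at x≈0.517. So thick is the first candidate, and I'll look at the tray next.

```bash
python3 go.py .48 .235 .23 82.5
```

```text
t 7.6 tcp [ 0.4784 -0.1646  0.2293] jaw 92.26 F [-0.1 -0.6 -0.4] w 45.0
xyz [ 17.3  -0.6 399.2] turn 9.8
```

Call:
drive_tool(
  motion=[
    {"xyz": [3, 0, 55], "turn": 2},
    {"xyz": [5, 0, 112], "turn": 4},
    {"xyz": [7, 0, 169], "turn": 6},
    {"xyz": [9, 0, 226], "turn": 8},
    {"xyz": [11, 0, 283], "turn": 10},
    {"xyz": [14, 0, 340], "turn": 10},
    {"xyz": [17, 0, 385], "turn": 10},
    {"xyz": [17, 0, 399], "turn": 10},
    {"xyz": [17, 0, 399], "turn": 10},
    {"xyz": [17, 0, 399], "turn": 10},
  ],
  gripper=32,
)

```text
time_s: 8.85
tool_pos: [0.4793, 0.2338, 0.2291]
eef_rot: [-90.0, 0.0, -7.8]
contact_force: [-0.9, 0.7, 0.2]
grip_width: 0.0323
```

```bash
python3 go.py .4935 .235 .051 82.5; python3 w.py w3 thick_grip thin_grip tray; python3 - <<'E'
import numpy as np,cv2
W=np.load("wrist.npz")["W"].reshape(-1,3)
W=W[(W[:,1]>.17)&(W[:,1]<.29)]
g=W[(W[:,2]>.079)&(W[:,2]<.097)]
for lo,hi in((.46,.525),(.53,.58),(.585,.65)):
    q=g[(g[:,0]>lo)&(g[:,0]<hi)]; print(len(q),q.mean(0),cv2.minAreaRect((q[:,:2]*1000).astype(np.float32))) if len(q)>9 else 0
t=W[(W[:,2]>.036)&(W[:,2]<.043)&(W[:,0]>.44)&(W[:,0]<.67)];print(cv2.minAreaRect((t[:,:2]*1000).astype(np.float32)))
E
```

```text
t 8.85 tcp [0.4793 0.2338 0.2291] jaw 82.17 F [-0.9  0.7  0.2] w 32.3
xyz [ 13.9 178.1   3.2] turn -0.3
thick_grip 0.89 (304, 78, 35, 40) [0.3944 0.251  0.0816]
thick_grip 0.81 (308, 172, 27, 44) [0.4866 0.2386 0.0873]
thin_grip 0.56 (312, 221, 18, 34) [0.5446 0.2313 0.0648]
tray 0.83 (295, 151, 50, 151) [0.5384 0.2313 0.0434]
tray 0.3 (2, 223, 82, 168) [ 0.6356 -0.2266 -0.0014]
456 [0.49046436 0.23846156 0.08691542] ((491.6535949707031, 238.36793518066406), (13.97020149230957, 34.63925552368164), 84.5314712524414)
208 [0.55077791 0.23122138 0.08644891] ((552.0028686523438, 231.11512756347656), (13.067465782165527, 16.102479934692383), 82.25663757324219)
259 [0.60791749 0.22319995 0.08639531] ((610.1590576171875, 223.4134521484375), (13.767450332641602, 24.61841583251953), 81.76951599121094)
((551.8325805664062, 231.6229248046875), (56.2374382019043, 200.1160888671875), 82.94329071044922)
```

Call:
drive_tool(
  motion=[
    {"xyz": [12, 40, 6], "turn": 0},
    {"xyz": [12, 80, 6], "turn": 0},
    {"xyz": [12, 115, 6], "turn": -1},
    {"xyz": [12, 115, 6], "turn": -1},
  ],
)

```text
time_s: 9.55
tool_pos: [0.4895, 0.2379, 0.1112]
eef_rot: [-90.2, 0.4, -6.8]
contact_force: [-0.0, -0.5, -0.6]
grip_width: 0.0319
```

```bash
python3 go.py .492 .238 .050 83
```

```text
t 9.55 tcp [0.4895 0.2379 0.1112] jaw 83.17 F [-0.  -0.5 -0.6] w 31.9
xyz [ 2.9 61.2  0.5] turn 0.2
```

Call:
drive_tool(
  motion=[
    {"xyz": [2, 30, 0], "turn": 0},
    {"xyz": [2, 55, 0], "turn": 0},
    {"xyz": [2, 61, 0], "turn": 0},
    {"xyz": [2, 61, 0], "turn": 0},
  ],
)

```text
time_s: 10.05
tool_pos: [0.4948, 0.2391, 0.0547]
eef_rot: [-90.0, -0.1, -6.8]
contact_force: [-0.1, -1.0, -0.1]
grip_width: 0.0322
```

Call:
drive_tool(
  motion=[
    {"xyz": [0, 0, 0], "turn": 0},
    {"xyz": [0, 0, 0], "turn": 0},
    {"xyz": [0, 0, 0], "turn": 0},
    {"xyz": [0, 0, 0], "turn": 0},
  ],
  gripper=5,
  force=60,
)

```text
time_s: 10.55
tool_pos: [0.4953, 0.2394, 0.0553]
eef_rot: [-89.9, -0.2, -6.8]
contact_force: [0.6, -0.5, 6.8]
grip_width: 0.0129
```

```bash
python3 go.py .492 .238 .150 83
```

```text
t 10.55 tcp [0.4953 0.2394 0.0553] jaw 83.24 F [ 0.6 -0.5  6.8] w 12.9
xyz [ -2.8 -94.7  -1.7] turn 0.2
```

Call:
drive_tool(
  motion=[
    {"xyz": [0, -20, 0], "turn": 0},
    {"xyz": [0, -60, 0], "turn": 0},
    {"xyz": [0, -100, 0], "turn": 0},
    {"xyz": [0, -120, 0], "turn": 0},
    {"xyz": [0, -120, 0], "turn": 0},
    {"xyz": [0, -120, 0], "turn": 0},
  ],
)

```text
time_s: 11.3
tool_pos: [0.4929, 0.2388, 0.1719]
eef_rot: [-90.1, 0.1, -6.8]
contact_force: [-0.0, -0.2, -0.2]
grip_width: 0.0132
```

```bash
python3 go.py .518 -.160 .165 92.4
```

```text
t 11.3 tcp [0.4929 0.2388 0.1719] jaw 83.24 F [-0.  -0.2 -0.2] w 13.2
xyz [  71.9    7.1 -393. ] turn -9.2
```

Call:
drive_tool(
  motion=[
    {"xyz": [8, 0, -40], "turn": -1},
    {"xyz": [17, 0, -88], "turn": -3},
    {"xyz": [26, 0, -138], "turn": -5},
    {"xyz": [35, 0, -188], "turn": -7},
    {"xyz": [44, 0, -238], "turn": -9},
    {"xyz": [53, 0, -288], "turn": -9},
    {"xyz": [62, 0, -338], "turn": -9},
    {"xyz": [69, 0, -375], "turn": -9},
    {"xyz": [72, 0, -391], "turn": -9},
    {"xyz": [72, 0, -391], "turn": -9},
  ],
)

```text
time_s: 12.55
tool_pos: [0.5186, -0.1578, 0.172]
eef_rot: [-89.9, 0.1, 2.2]
contact_force: [-0.3, -0.3, -1.3]
grip_width: 0.0132
```

Call:
drive_tool(
  motion=[
    {"xyz": [0, 0, 0], "turn": 0},
    {"xyz": [0, 0, 0], "turn": 0},
  ],
)

```text
time_s: 12.8
tool_pos: [0.5192, -0.1564, 0.1732]
eef_rot: [-90.0, 0.0, 2.3]
contact_force: [-0.5, 0.7, -1.7]
grip_width: 0.0133
```

```bash
python3 go.py .518 -.160 .115 92.4;  python3 w.py w4; python3 - <<'E'
import numpy as np,cv2
f=np.load("wrist.npz")["f"]
cv2.imwrite("pics/w4c.png",cv2.resize(f[130:360,230:410],None,fx=3.3,fy=2.6,interpolation=cv2.INTER_CUBIC))
E
```

```text
t 12.8 tcp [ 0.5192 -0.1564  0.1732] jaw 92.33 F [-0.5  0.7 -1.7] w 13.3
xyz [-1.3 58.2 -3.5] turn -0.1
```

View pics/w4c.png

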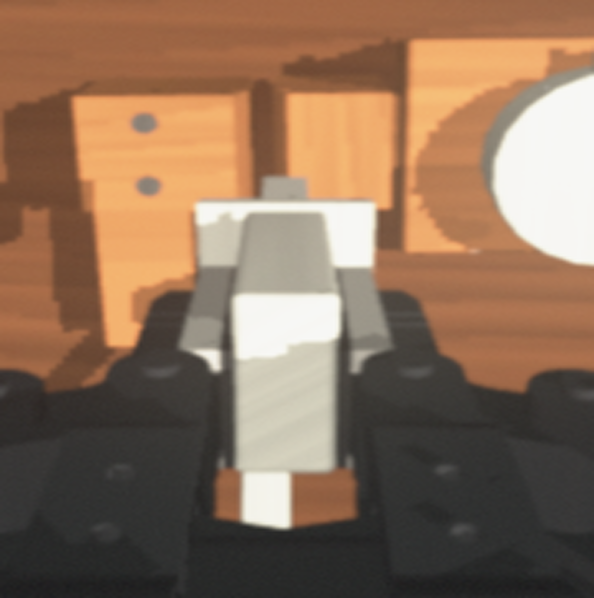

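The blade end shows at crop (285,190). The gap runs between about crop x 250 and 285, so the tool is a few mm too far to +y. I'll measure the relative offset in the same picture.

```bash
python3 - <<'E'
import numpy as np
W=np.load("wrist.npz")["W"]
for r in (168,174,180,196,200,203,206): print(r,[(c,*(1000*W[r,c]).round(1)) for c in range(302,326,1) ] if r in(174,200) else [(c,int(1000*W[r,c,2])) for c in range(300,330)])
b=W[205:225,288:346].reshape(-1,3); b=b[b[:,2]>.12]; print(b.mean(0),b.min(0),b.max(0))
E
```

```text
168 [(300, 43), (301, 45), (302, 42), (303, 39), (304, 36), (305, 35), (306, 16), (307, 0), (308, -1), (309, -1), (310, 0), (311, 0), (312, 0), (313, 34), (314, 36), (315, 39), (316, 42), (317, 44), (318, 44), (319, 43), (320, 44), (321, 43), (322, 44), (323, 44), (324, 44), (325, 43), (326, 44), (327, 44), (328, 45), (329, 44)]
174 [(302, np.float64(503.7), np.float64(-169.3), np.float64(41.8)), (303, np.float64(504.3), np.float64(-168.5), np.float64(38.7)), (304, np.float64(504.5), np.float64(-167.6), np.float64(37.4)), (305, np.float64(nan), np.float64(nan), np.float64(nan)), (306, np.float64(507.5), np.float64(-166.0), np.float64(22.3)), (307, np.float64(512.1), np.float64(-165.5), np.float64(-0.4)), (308, np.float64(512.3), np.float64(-164.4), np.float64(-1.9)), (309, np.float64(512.1), np.float64(-163.3), np.float64(-1.0)), (310, np.float64(511.9), np.float64(-162.1), np.float64(-0.4)), (311, np.float64(511.7), np.float64(-161.0), np.float64(0.3)), (312, np.float64(512.3), np.float64(-159.9), np.float64(-2.5)), (313, np.float64(511.8), np.float64(-158.8), np.float64(-0.3)), (31
[... 2398 characters left out ...]
17, np.float64(502.9), np.float64(-155.5), np.float64(130.5)), (318, np.float64(503.0), np.float64(-154.8), np.float64(129.8)), (319, np.float64(503.0), np.float64(-154.1), np.float64(129.8)), (320, np.float64(502.8), np.float64(-153.5), np.float64(130.3)), (321, np.float64(502.8), np.float64(-152.8), np.float64(130.2)), (322, np.float64(502.9), np.float64(-152.1), np.float64(130.0)), (323, np.float64(503.2), np.float64(-151.4), np.float64(128.7)), (324, np.float64(528.4), np.float64(-147.1), np.float64(43.3)), (325, np.float64(528.0), np.float64(-146.2), np.float64(44.5))]Traceback (most recent call last):
  File "<stdin>", line 3, in <module>
ValueError: cannot convert float NaN to integer
```

Call:
drive_tool(
  motion=[
    {"xyz": [0, 30, -5.3], "turn": 0},
    {"xyz": [0, 55, -5.3], "turn": 0},
    {"xyz": [0, 68, -5.3], "turn": 0},
    {"xyz": [0, 68, -5.3], "turn": 0},
  ],
)

```text
time_s: 13.35
tool_pos: [0.5189, -0.1624, 0.1045]
eef_rot: [-89.9, 0.1, 2.3]
contact_force: [-0.3, 0.2, -0.7]
grip_width: 0.0131
```

```bash
python3 go.py .518 -.160 .094 92.4
```

```text
t 13.35 tcp [ 0.5189 -0.1624  0.1045] jaw 92.27 F [-0.3  0.2 -0.7] w 13.1
xyz [-0.8 10.5  2.4] turn -0.1
```

Go down in small steps and watch the force.

Call:
drive_tool(
  motion=[
    {"xyz": [0, 5, 0], "turn": 0},
    {"xyz": [0, 10, 0], "turn": 0},
    {"xyz": [0, 14, 0], "turn": 0},
    {"xyz": [0, 14, 0], "turn": 0},
  ],
)

```text
time_s: 13.85
tool_pos: [0.5192, -0.163, 0.091]
eef_rot: [-90.0, 0.0, 2.2]
contact_force: [0.2, -0.5, -0.6]
grip_width: 0.0135
```

Call:
drive_tool(
  motion=[
    {"xyz": [0, 2, 0], "turn": 0},
    {"xyz": [0, 4, 0], "turn": 0},
    {"xyz": [0, 4, 0], "turn": 0},
  ],
)

```text
time_s: 14.22
tool_pos: [0.5193, -0.1631, 0.0872]
eef_rot: [-90.0, 0.0, 2.2]
contact_force: [0.1, 0.6, -0.1]
grip_width: 0.0128
```

Call:
drive_tool(
  motion=[
    {"xyz": [0, 2, 0], "turn": 0},
    {"xyz": [0, 4, 0], "turn": 0},
  ],
)

```text
time_s: 14.48
tool_pos: [0.5202, -0.1631, 0.0848]
eef_rot: [-90.0, -0.1, 2.2]
contact_force: [-0.9, 3.2, 9.5]
grip_width: 0.0131
```

Call:
drive_tool(
  motion=[
    {"xyz": [0, 0, 1], "turn": 0},
    {"xyz": [0, 2, 1], "turn": 0},
  ],
)

```text
time_s: 14.72
tool_pos: [0.5205, -0.1625, 0.0829]
eef_rot: [-90.1, -0.1, 2.2]
contact_force: [0.1, 0.3, 3.5]
grip_width: 0.0131
```

Call:
drive_tool(
  motion=[
    {"xyz": [0, 2, 0], "turn": 0},
    {"xyz": [0, 3, 0], "turn": 0},
  ],
)

```text
time_s: 14.98
tool_pos: [0.5198, -0.1624, 0.0785]
eef_rot: [-90.1, -0.1, 2.3]
contact_force: [0.1, -0.3, 3.2]
grip_width: 0.0135
```

Call:
drive_tool(
  motion=[
    {"xyz": [0, 2.5, 0], "turn": 0},
    {"xyz": [0, 5, 0], "turn": 0},
    {"xyz": [0, 7.5, 0], "turn": 0},
  ],
)

```text
time_s: 15.35
tool_pos: [0.5194, -0.1623, 0.0707]
eef_rot: [-90.0, -0.0, 2.2]
contact_force: [-0.3, -1.7, 3.6]
grip_width: 0.0134
```

Call:
drive_tool(
  motion=[
    {"xyz": [0, 2.5, 0], "turn": 0},
    {"xyz": [0, 5, 0], "turn": 0},
    {"xyz": [0, 7.5, 0], "turn": 0},
  ],
)

```text
time_s: 15.72
tool_pos: [0.5194, -0.1623, 0.0632]
eef_rot: [-90.0, -0.0, 2.2]
contact_force: [-0.2, -2.0, 3.5]
grip_width: 0.0132
```

Call:
drive_tool(
  motion=[
    {"xyz": [0, 1.5, 0], "turn": 0},
    {"xyz": [0, 3, 0], "turn": 0},
  ],
)

```text
time_s: 15.98
tool_pos: [0.5194, -0.1623, 0.0603]
eef_rot: [-90.0, -0.0, 2.2]
contact_force: [-0.8, -2.1, 8.0]
grip_width: 0.0133
```

Call:
drive_tool(
  motion=[
    {"xyz": [0, 1, -0.5], "turn": 0},
    {"xyz": [0, 2, -0.5], "turn": 0},
    {"xyz": [0, 2, -0.5], "turn": 0},
  ],
)

```text
time_s: 16.35
tool_pos: [0.5195, -0.1623, 0.0603]
eef_rot: [-89.9, 0.1, 2.2]
contact_force: [-4.1, 1.3, 13.1]
grip_width: 0.013
```

Call:
drive_tool(
  motion=[
    {"xyz": [0, -1, 0], "turn": 0},
    {"xyz": [0, -1, 0], "turn": 0},
    {"xyz": [0, -1, 0], "turn": 0},
  ],
  gripper=30,
)

```text
time_s: 16.73
tool_pos: [0.5187, -0.162, 0.0584]
eef_rot: [-89.9, 0.1, 2.2]
contact_force: [-0.1, 0.1, 0.5]
grip_width: 0.0299
```

Call:
drive_tool(
  motion=[
    {"xyz": [0, -25, 0], "turn": 0},
    {"xyz": [0, -70, 0], "turn": 0},
    {"xyz": [0, -120, 0], "turn": 0},
    {"xyz": [-40, -150, 0], "turn": 0},
    {"xyz": [-40, -150, 0], "turn": 0},
    {"xyz": [-40, -150, 0], "turn": 0},
  ],
)

```text
time_s: 17.48
tool_pos: [0.4792, -0.1638, 0.2083]
eef_rot: [-89.9, 0.0, 2.2]
contact_force: [0.0, -0.1, -0.9]
grip_width: 0.0301
```

```bash
python3 go.py .518 -.160 .094 92.4;  python3 w.py w5; python3 - <<'E'
import numpy as np,cv2
from h import *
d=np.load("wrist.npz");f=d["f"];W=d["W"]
a=cv2.resize(f[130:370,230:410],None,fx=2.4,fy=2.4,interpolation=cv2.INTER_CUBIC)
c=imaging.capture("scene");S=world(c)
b=cv2.resize(c["frame"][150:310,215:475],(360,a.shape[0]),interpolation=cv2.INTER_CUBIC)
cv2.imwrite("pics/w5c.png",np.hstack([a,b]))
B=W.reshape(-1,3);g=B[(abs(B[:,0]-.518)<.03)&(abs(B[:,1]+.16)<.02)&(B[:,2]>.06)];h=g[g[:,2]>.085]
print("grip top",np.median(h,0),len(h),cv2.minAreaRect((h[:,:2]*1000).astype(np.float32)))
k=B[(abs(B[:,0]-.518)<.02)&(abs(B[:,1]+.195)<.015)];print("cleat top",np.nanmedian(k[:,2]))
B=S.reshape(-1,3);h=B[(abs(B[:,0]-.518)<.03)&(abs(B[:,1]+.16)<.03)&(B[:,2]>.085)];print("scene top",np.median(h,0),h[:,2].max())
E
```

```text
t 17.48 tcp [ 0.4792 -0.1638  0.2083] jaw 92.21 F [ 0.  -0.1 -0.9] w 30.1
xyz [ 39.  114.3   2.2] turn -0.2
grip top [ 0.51310459 -0.1615985   0.09233929] 542 ((510.3083190917969, -163.78005981445312), (31.968645095825195, 44.54925537109375), 89.8968505859375)
cleat top 0.044355418523647105
scene top [ 0.51022004 -0.15764028  0.39952607] 0.4968778255089466
```

View pics/w5c.png

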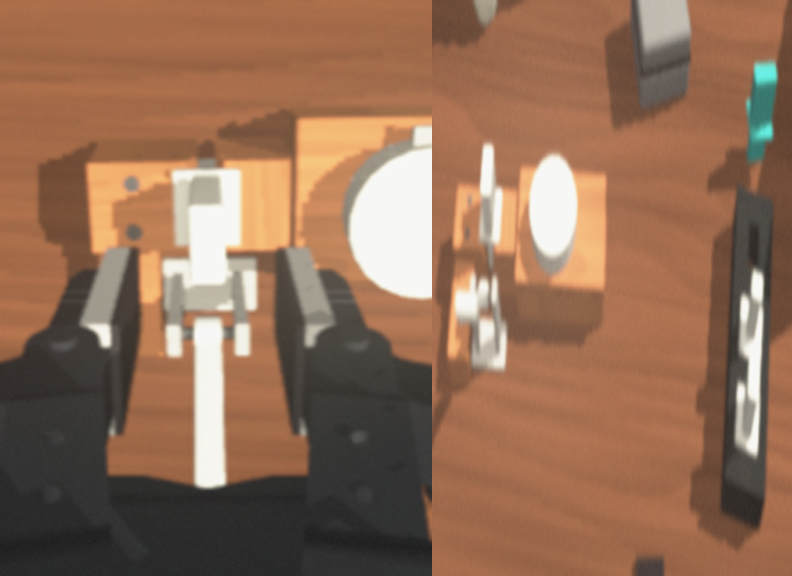

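The thick spacer's collar sits on both blocks. Its grip top measures 92.3 mm, against 93 mm expected. The stay leans open, and the other two spacers stand in the tray.

```bash
python3 -c "
from bench import workorder; print(workorder.sign_off())"
```

```text
the job is handed in; nothing more can be done
None
```

The spacer job is done and handed in at about 17.5 s on the robot's clock; the hand-in gives no verdict.

- **Stay arm:** I pinched it by its cross-bar, swung it over to about 2.1 rad and released it. The pictures taken afterwards show it resting back on its own.
- **Choosing the blade:** In the wrist picture the gap measured about 7.6 mm, so I tried only the thick (9 mm) blade. The mid and thin blades were not tried and never left their wells.
- **Insertion:** The blade touched the cleat's lead-in (9.5 N down, 3.2 N sideways), so I shifted it 1 mm towards the sprung block. After that it went in with a steady drag of about 3.2 to 3.6 N, not loose and not forced. The force sensor reads to about ±1 N, so that figure is near the 3 N end of the stated range.
- **Fully home:** The collar stopped on the block tops, and the force rose to 13 N with no further travel.
- **Last checks:** The grip top was at 92.3 mm against 93 mm expected. In the same picture the cleat top read 44.4 mm against its true 45 mm. The pictures showed the other two spacers standing in the tray, nothing else visibly disturbed, and the gripper clear of everything.
- **Check that failed:** The scene camera's height reading of the spacer was no use, because the arm was in the way of the depth measurement. The height check rests on the wrist camera alone.

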